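# Seat the temperature probe in the bath's self-closing port

## Robot

A 7-joint arm with a two-finger parallel gripper is mounted at the origin on the work surface. World frame = base frame: x ahead of the robot, y to its left, z up, the work surface at z = 0. Lengths are in m, angles in rad, forces in N, time in s.
With the tool pointing down it reaches from about 0.35 to 0.9 m from the base axis. Payload 8.1 kg.
Tool frame: the origin (TCP) lies midway between the tips of the shut fingers; the grasp point (between the pads) lies 19 mm behind it; z points along the fingers, y is the direction in which the jaws open and shut (so a half turn about z gives the same grasp; the last joint's range is limited). The gripper opens to 92 mm and grips with 3 to 60 N. Pads are 19 mm wide; open, the fingers measure 130 mm over their backs; the gripper's body (75 mm by 190 mm) begins 47 mm behind the grasp point.
Start: joints at [1.016, 0.434, 0.025, 1.573, -0.012, 1.134, -0.075], TCP at [0.273, -0.562, 0.227] pointing down, gripper open.
Joint ranges: [-2.62, 2.62], [-0.44, 2.09], [-1.27, 1.32], [0.08, 2.57], [-1.32, 4.46], [0.12, 2], [-2.74, 2.74]. Speed limits (rad/s): [2.22, 2.22, 3.01, 3.01, 3.14, 3.14, 3.14].

## Interface

Orientations are given as a rotation vector (axis times angle).
In Python, from cell import monitor, get_image, get_calibration, workorder, look_for, masks_of gives the robot as it stands.
- The arm moves only by the shell command python3 -m crank 'ROWS' [FORCE]. ROWS is JSON, a list of rows, each a list of 3 entries, a list of its own where there are three numbers: the shift along the tool's x, y, z in cm, then the turn about the tool's z in degrees, then the closure in counts, from 0 (fully open) to 255 (shut). A call has 1 to 5 rows; each row shifts and turns the commanded pose from where the row before left it, along the tool's axes as they then stand; what a row does not reach is not made up. A row lasts 1/10 s, in which the tool goes at most 50 mm and 8.59 degrees, less where a joint would pass 70% of its speed; a pose out of reach is approached as far as the arm can. A call with a gripper value outside its range is refused whole. The fingers move at their own pace and stop on an object; FORCE is the grip in N (left out, the last holds). Time passes only in rows, so rows that do not move let the fingers close. It gives the time, the measured TCP pose, the force and the opening at its end, in the units of the state.
- monitor.observe(): the state, without advancing time (a new reading comes with each control period).
- get_image(name): name is "side" or "top"; returns (picture, depth): 420x560x3 uint8, red, green, blue; 420x560 float32, m along the optical axis (not along the pixel's ray), 0 where there is no reading.
- get_calibration(name): a dict with "fx", "fy", "cx", "cy" (pixels), "R" (3x3) and "t" (3): a world point X has camera coordinates R X + t. Camera axes: x right, y down, z forward; pixel columns grow to the right and rows downward; lengths in m; the calibration is good to about 2 mm. A picture is of the moment at which its call begins. get_calibration takes no time and is no camera call.
- workorder.sign_off(): hands the job in, once; it reports no verdict.
Trained networks look in the newest picture that a camera, given by its name, has taken for a name from the list of things; names that differ only in an ending like _2 or _b are one class to them, and where a whole thing is asked for, a point or a joint stands for the part that bears it (a point fixed in the world has none). Each returns a list of dicts, best first, with "score" (0 to 1); they miss things now and then, are a little off and sometimes report something else, mostly with a low value. They report only what shows in the picture. A call takes as long as a camera call. They do not tell look-alikes from the thing itself.
- look_for(label, camera): "location" ([x, y, z] in m, in world coordinates, good to about 4 mm: the middle of the surface that is visible of it).
- masks_of(label, camera): "region" (420x560 bool, what is visible of it).
The state is a dict: "clock": time; "joints": joint angles; "dq": joint speeds; "joint_efforts": joint torques, N m; "position": TCP position; "ee_rot": TCP orientation; "force": force on the tool from outside, world axes, zero at the start; "ft_torque": the same for the moment, N m; "width": opening from 0.0 (shut) to 1.0 (fully open).
Only numpy, scipy, OpenCV 4.12 (cv2) and the standard library are available. Lean on these libraries where they do the work, as an engineer would, in place of code of your own. Each camera call takes 0.05 s, during which the arm holds its last target.

## Task

Take the black-handled temperature probe out of the rack and seat it fully home and upright in the jar bath, its collar flat on the deck, then let go. Its port is somewhere along the bottom of the deck's long slot, shut flush by a sprung plug of the same steel, so slide the probe's tip along the slot with light pressure until it drops in; never push on the bath with more than 25 N. Leave the jars and everything else as they are.

Things in the scene. Friction and masses are not known exactly. Their poses are not given: they have to be found in the camera images.
- bath: Fixed bench-top jar bath, 250 (x) x 360 (y) x 115 mm high: blue housing, stainless deck 4 mm thick, three jars in round wells in a row at x = -58 mm. Origin: centre of its underside; z up. A probe slot 18 mm wide (x), 140 mm long (y), 4 mm deep is cut in the deck, centred at x = +58 mm, y = 0; a clamped dark steel strip 8 mm thick forms its bottom. Turned a few degrees on the table.
- slot_mid (a point): Middle of the slot's bottom (the strip's top, 111 mm above the table); axes as the bath's: y runs along the slot. The one port, a round 16 mm hole in the strip, open and deep below, is on the slot's centre line anywhere from y = -45 to +45 mm: unmeasured, different each time. A steel plug fills it flush; its spring yields at about 0.5 N.
- probe: Loose wireless temperature probe, 0.3 to 0.4 kg, upright in one of the rack's three holes (which one varies). Steel sheath 12 mm thick with a domed end, sprung collar 32 mm wide, 6 mm thick that yields upward (up to 6 mm) above 4.5 N, black cylindrical handle 26 mm thick from 14 to 76 mm above the origin. Origin: centre of the collar's underside, resting on the rack's top 80 mm above the table; z along the handle.
- probe_tip (a point): Lowest point of the probe's domed end, 50 mm below the collar's underside. When the probe is home its collar rests on the deck and this point lies 46 mm below the slot's bottom; there the plug's spring pushes back about 1.5 N, less than the probe's weight, so a released probe stays down.
- probe_grip (a point): Point on the probe's axis inside the black handle, 45 mm above the collar's underside; a good height to grip.
- rack: Fixed white rack on the table, 210 (x) x 80 (y) x 80 mm high, with three 16 mm holes through its 8 mm top at x = -65, 0 and +65 mm (open below, 64 mm deep). Stands to the left or to the right of the bath. Origin: centre of its underside.
- stirrer: Bystander in the rack: thin 8 mm steel rod with an 18 mm black ball 94 mm above the rack's top. Origin: under its 26 mm collar.
- dropper: Bystander in the rack: glass tube with a rubber bulb 28 mm thick, 58 mm above the rack's top. Origin: under its collar.
- jar0: Bystander: stoppered glass jar 70 mm wide, 174 mm high to its stopper's top (a thin rod stands up to 202 mm), in the well at y = -110 mm of the bath. Origin: centre of its base, 12 mm above the table.
- jar1: The same, in the middle well.
- jar2: The same, in the well at y = +110 mm.
- stopper0: Bystander on the steel drip tray at the other side of the bath: black rubber stopper 64 mm wide, 25 mm high. Origin: centre of its underside.
- stopper1: A second such stopper on the tray.
- beaker: Bystander on the tray: small glass beaker 54 mm wide, 70 mm high. Origin: centre of its underside.
Not all that is in view belongs to the job. What is shaped like the rack but pink or purple is not meant.

How it is judged:
On the way, in this order (a step that is already met when the one before it is completed fails the run):
1. the probe is lifted clear out of the rack (z of probe_tip in the frame of rack above 0.083 m), for 0.1 s.
2. the probe's tip is felt against the bottom of the slot (x of probe_tip in the frame of slot_mid between -0.009 and 0.009 m and y of probe_tip in the frame of slot_mid between -0.07 and 0.07 m and z of probe_tip in the frame of slot_mid between -0.025 and 0.0015 m and contact force between probe and bath above 0.3 N), for 0.1 s.
At the end, for the whole second after the job is handed in: The probe stands in the port (tip within 9 mm of the slot's centre line and 60 mm of its middle), upright within 0.05 rad, its tip at least 43.5 mm below the slot's bottom (collar on the deck within 2.5 mm), released and at rest (x of probe_tip in the frame of slot_mid between -0.009 and 0.009 m and y of probe_tip in the frame of slot_mid between -0.06 and 0.06 m and z of probe_tip in the frame of slot_mid between -0.05 and -0.0435 m and angle between probe's own z axis and vertical below 0.05 rad and linear speed of probe below 0.01 m/s and contact force between probe and the fingers below 0.1 N); the robot touches nothing.
It fails at once if the probe or the robot pushes on the bath with more than 25 N (contact force between any of probe, the arm, the fingers and bath above 25 N).
It fails at once if a jar, a stopper, the beaker or another thing in the rack is moved by more than 20 mm or tipped by more than 0.25 rad (distance of any of jar0, jar1, jar2, stirrer, dropper, stopper0, stopper1, beaker from where it was at the start of the episode above 0.02 m or angle between any of jar0, jar1, jar2, stirrer, dropper, stopper0, stopper1, beaker's own z axis and vertical above 0.25 rad).
It also fails if it takes over 64 s, if anything falls off the work surface, if the arm or the gripper's body presses on something with over 40 N, if the wrist force passes 120 N, or if a joint passes its speed limit or range.

## Working session

There is one attempt and no reset: what is moved stays moved. The work goes in short steps, Python scripts to look and compute and a shell command to move; the robot and the scene stay as the last step left them, time stands still between calls to the robot, and variables do not carry over. Pictures are saved under pics/ and viewed, and the job is handed in when it is done.

```bash
mkdir -p pics; ls; cat > h.py <<'E'
from cell import monitor, get_image, get_calibration, workorder, look_for, masks_of
import numpy as np, cv2
def snap(c,fn):
    p,d=get_image(c); cv2.imwrite('pics/'+fn,cv2.cvtColor(p,cv2.COLOR_RGB2BGR)); np.save('pics/'+fn+'.npy',d); return p,d
def cloud(c,d):
    k=get_calibration(c);R=np.array(k['R']);t=np.array(k['t'])
    v,u=np.mgrid[0:d.shape[0],0:d.shape[1]]
    X=np.stack([(u-k['cx'])/k['fx']*d,(v-k['cy'])/k['fy']*d,d],-1)-t
    W=X@R; W[d<=0]=np.nan; return W
E
python3 - <<'E'
from h import *
print(monitor.observe())
for c in('side','top'):
    snap(c,c+'0.png');k=get_calibration(c);print(k)
    for l in('probe','rack','bath','stirrer','dropper'):
        print(c,l,[(np.round(o['location'],3),round(o['score'],2)) for o in look_for(l,c)][:4])
print(monitor.observe()['clock'])
E
```

```text
pics
{'clock': 0.0, 'joints': array([ 1.01639566,  0.43520407,  0.02498247,  1.57408873, -0.01158278,
        1.13398517, -0.0750958 ]), 'dq': array([ 0.00062634,  0.0001573 ,  0.00024952, -0.00133252, -0.00068302,
        0.00162515, -0.00038586]), 'joint_efforts': array([ 1.12774435e-04, -6.67847013e+01,  9.85125303e-01, -3.14453852e+01,
       -6.03415235e-02,  4.30399377e-02,  1.72591394e-04]), 'position': array([ 0.27258614, -0.56186716,  0.22596007]), 'ee_rot': array([-3.06037640e+00, -7.03237412e-01,  7.82716435e-04]), 'force': array([ 0.05797315, -0.58476749, -0.08763532]), 'ft_torque': array([ 0.01009576, -0.05581735, -0.01538272]), 'width': 0.9996105383707866}
{'fx': 494.4275760562762, 'fy': 494.4275760562762, 'cx': 280.6217602174123, 'cy': 209.45338367264523, 'R': array([[-0.93179906,  0.36290454,  0.00712842],
       [ 0.19476541,  0.51646191, -0.83386662],
       [-0.30629553, -0.77560776, -0.55191997]]), 't': array([ 0.39766606, -0.06940114,  1.59724389])}
side probe [(array([0.476, 0.362, 0.119]), 0.63)]
side rack [(array([0.292, 0.284, 0.072]), 0.78), (array([0.34, 0.
[... 261 characters left out ...]
543, 0.347, 0.117]), 0.49)]
{'fx': 532.20538611478, 'fy': 532.20538611478, 'cx': 279.2406188305018, 'cy': 206.32146529782725, 'R': array([[ 0.00527665, -0.99996801, -0.00601143],
       [-0.99421063, -0.00460092, -0.10735016],
       [ 0.10731907,  0.00654308, -0.9942031 ]]), 't': array([0.10372812, 0.48823917, 1.64147549])}
top probe []
top rack [(array([0.634, 0.53 , 0.078]), 0.89), (array([0.329, 0.555, 0.083]), 0.86), (array([0.532, 0.332, 0.076]), 0.85), (array([0.281, 0.272, 0.079]), 0.84)]
top bath [(array([ 0.554, -0.031,  0.116]), 0.65), (array([0.468, 0.345, 0.153]), 0.39)]
top stirrer []
top dropper [(array([ 0.479, -0.352,  0.033]), 0.57), (array([0.533, 0.335, 0.128]), 0.4)]
0.6
```

View pics/top0.png

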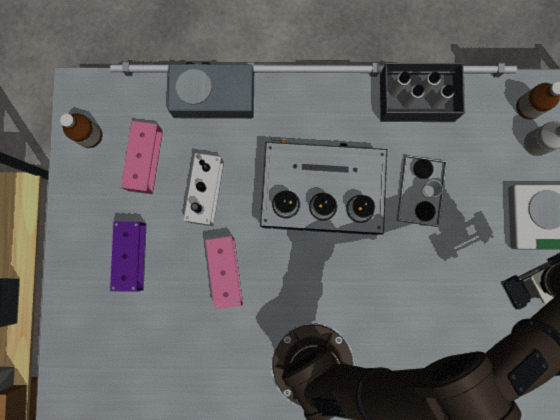

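View pics/side0.png

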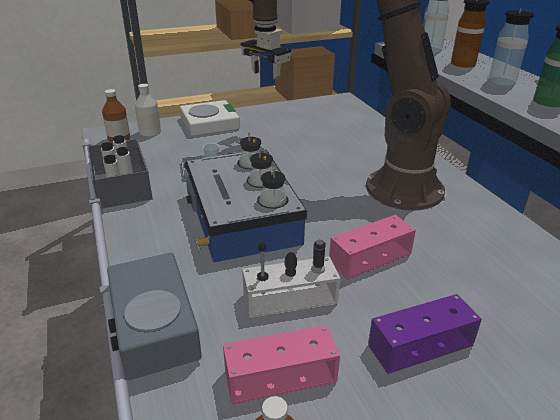

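The top view shows the white rack at (202,187), bath at (325,187) with its slot at (325,168), and tray at (422,190). The side view shows the white rack at (290,280). Candidates for the probe are the black-topped items in that rack: (262,262) with a thin rod and ball is the stirrer, (291,264) with a bulb is the dropper, and (319,253) with a cylindrical handle is the probe. The pink and purple racks are empty decoys. Next I'll check this in a crop and measure.

```bash
python3 - <<'E'
from h import *
s=cv2.imread('pics/side0.png')[225:325,225:350]; t=cv2.imread('pics/top0.png')[140:235,170:400]
cv2.imwrite('pics/c1.png',cv2.resize(s,None,fx=5,fy=5,interpolation=2)); cv2.imwrite('pics/c2.png',cv2.resize(t,None,fx=3.4,fy=3.4,interpolation=2))
T=cloud('top',np.load('pics/top0.png.npy'));S=cloud('side',np.load('pics/side0.png.npy'))
for uv in [(202,162),(200,186),(196,208),(325,168),(325,155),(300,140)]: print(uv,np.round(T[uv[1],uv[0]],3))
# rack top
def rect(m,W):
    q=W[m][:,:2].astype(np.float32);r=cv2.minAreaRect(q);print(len(q),r,np.nanmedian(W[m][:,2]));return r
z=T[...,2];v,u=np.mgrid[0:420,0:560]
rect((abs(z-.08)<.008)&(u>175)&(u<232)&(v>145)&(v<230),T)
rect((abs(z-.115)<.006)&(u>255)&(u<395)&(v>135)&(v<240),T)
for W,n,b in((T,'top',(180,230,145,225)),(S,'side',(230,350,230,290))):
    v,u=np.mgrid[0:420,0:560];m=(u>b[0])&(u<b[1])&(v>b[2])&(v<b[3])&(W[...,2]>.09)
    nn,l,st,ce=cv2.connectedComponentsWithStats(m.astype(np.uint8))
    for i in range(1,nn):
        if st[i,4]>8: q=W[l==i];print(n,st[i,:5],np.round(np.median(q,0),3),np.round(q.min(0),3),np.round(q.max(0),3))
E
```

```text
(202, 162) [0.6   0.329 0.173]
(200, 186) [0.535 0.339 0.134]
(196, 208) [0.468 0.346 0.156]
(325, 168) [ 0.594 -0.031  0.115]
(325, 155) [ 0.634 -0.031  0.112]
(300, 140) [ 0.707  0.04  -0.004]
1532 ((0.5363793969154358, 0.34087124466896057), (0.08236618340015411, 0.21083131432533264), 81.63147735595703) 0.07975746386951504
7726 ((0.5366031527519226, -0.02744618058204651), (0.3665328621864319, 0.25636228919029236), 86.80297088623047) 0.1145459090561787
top [199 160  10  11  44] [0.598 0.329 0.168] [0.59  0.323 0.091] [0.606 0.338 0.177]
top [196 182  10  10  78] [0.535 0.338 0.13 ] [0.523 0.327 0.104] [0.55  0.353 0.143]
top [191 203  12  10  90] [0.47  0.346 0.155] [0.459 0.337 0.096] [0.483 0.361 0.166]
side [313 240  13  28 303] [0.478 0.359 0.133] [0.459 0.341 0.094] [0.487 0.367 0.161]
side [258 243   8  32 131] [0.602 0.334 0.15 ] [0.593 0.326 0.091] [0.61  0.342 0.175]
side [285 252  12  22 206] [0.54  0.349 0.121] [0.525 0.334 0.09 ] [0.552 0.357 0.139]
```

View pics/c1.png

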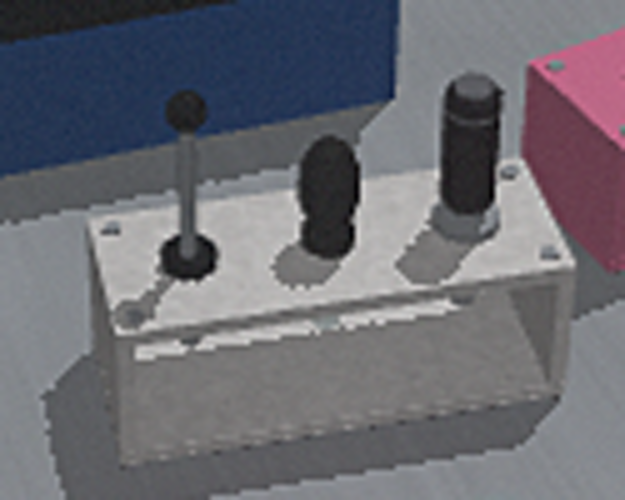

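View pics/c2.png

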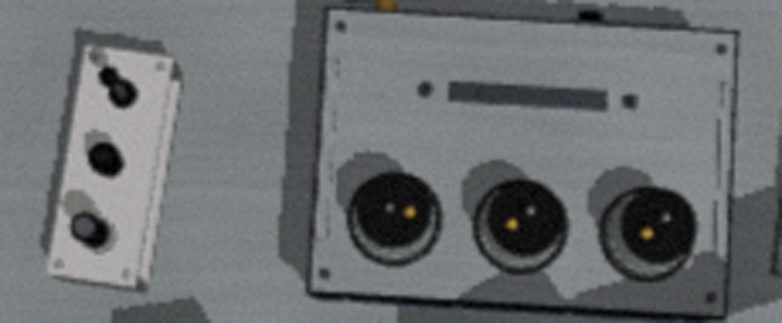

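The crops confirm the probe: a cylindrical handle on a steel collar, at side (319,253) and top (196,208), in the rack's near hole. The slot runs from (302,167) to (348,170) in the top view. Now I'll refine the slot position and plan the move.

```bash
cat >> h.py <<'E'
from scipy.spatial.transform import Rotation as Ro
def ray(c,u,v,z):
    k=get_calibration(c);R=np.array(k['R']);t=np.array(k['t'])
    d=R.T@np.array([(u-k['cx'])/k['fx'],(v-k['cy'])/k['fy'],1]);o=-R.T@t
    return o+d*(z-o[2])/d[2]
def plan(x,y,z,yawjaw=None):
    s=monitor.observe();R=Ro.from_rotvec(s['ee_rot']).as_matrix();ty=R[:,1]
    print('t',s['clock'],'pos',np.round(s['position'],4),'F',np.round(s['force'],2),'w',round(s['width'],3),'tooly deg',np.degrees(np.arctan2(ty[1],ty[0])),'tilt',np.degrees(np.arccos(-R[2,2])))
    print('shift cm',np.round(R.T@(np.array([x,y,z])-s['position'])*100,2))
E
python3 - <<'E'
from h import *
for c,b in(('top',(295,355,158,180)),('side',(205,235,165,208))):
    g=cv2.imread(f'pics/{c}0.png',0).astype(float);W=cloud(c,np.load(f'pics/{c}0.png.npy'))
    sub=g[b[2]:b[3],b[0]:b[1]];th=(np.percentile(sub,5)+np.median(sub))/2
    n,l,st,ce=cv2.connectedComponentsWithStats((sub<th).astype(np.uint8))
    i=1+np.argmax(st[1:,4]);v,u=np.where(l==i);print(c,th,st[i])
    P=np.array([ray(c,a+b[0],bb+b[2],.111) for a,bb in zip(u,v)])
    r=cv2.minAreaRect(P[:,:2].astype(np.float32));print(r,P.mean(0))
T=cloud('top',np.load('pics/top0.png.npy'))
print(Ro.from_rotvec(monitor.observe()['ee_rot']).as_matrix().round(3))
# probe side rays at top z .156+.. centroid of mask
for c in('side','top'):
    for o in masks_of('probe',c):
        v,u=np.where(o['region']);print(c,o['score'],u.mean(),v.mean(),len(u))
plan(.471,.349,.30)
E
```

```text
top 90.5 [  7   6  47   9 280]
((0.5953763127326965, -0.030808158218860626), (0.13863341510295868, 0.018380172550678253), 86.81967163085938) [ 0.59551837 -0.03003209  0.111     ]
side 102.0 [  8   9  17  25 166]
((0.5928286910057068, -0.037448152899742126), (0.13773638010025024, 0.019289309158921242), 86.78472900390625) [ 0.59235566 -0.03450362  0.111     ]
[[ 0.9    0.437  0.   ]
 [ 0.437 -0.9   -0.   ]
 [ 0.     0.    -1.   ]]
side 0.64 318.2832512315271 256.0665024630542 406
side 0.56 272.0469483568075 188.56338028169014 852
top 0.66 197.0754716981132 208.16981132075472 106
t 0.7 pos [ 0.2729 -0.5623  0.2268] F [ 0.82  0.13 -0.19] w 0.998 tooly deg -64.1176862702832 tilt 0.004259659999721551
shift cm [ 57.61 -73.34  -7.33]
```

```bash
python3 -m crank '[[[0,0,-1.5],7.3,0],[[0,0,-1.5],7.3,0],[[0,0,-1.5],7.3,0],[[0,0,-1.5],7.2,0],[[0,0,-1.3],0,0]]' 20; python3 -c "
from h import *
plan(.471,.349,.30)"
```

```text
clock: 1.2
position: [0.2729, -0.5623, 0.3006]
ee_rot: [3.14, -0.091, 0.0]
force: [0.2, 0.4, 0.3]
width: 1.0
t 1.2 pos [ 0.2729 -0.5623  0.3006] F [0.16 0.39 0.28] w 1.0 tooly deg -93.32795175740732 tilt 0.027009846064606262
shift cm [ 1.448e+01 -9.213e+01  2.000e-02]
```

```bash
python3 -m crank '[[[1.5,-4.7,0],0,0],[[1.5,-4.7,0],0,0],[[1.5,-4.7,0],0,0],[[1.5,-4.7,0],0,0],[[1.5,-4.7,0],0,0]]'; python3 -m crank '[[[1.4,-4.7,0],0,0],[[1.4,-4.7,0],0,0],[[1.4,-4.7,0],0,0],[[0.5,-4.9,0],0,0],[[0.5,-4.9,0],0,0]]'; python3 -c "
from h import *
plan(.471,.349,.30)"
```

```text
clock: 1.7
position: [0.3613, -0.33, 0.3001]
ee_rot: [3.14, -0.081, 0.001]
force: [1.6, 0.1, 0.3]
width: 0.999
clock: 2.2
position: [0.4264, -0.0942, 0.3001]
ee_rot: [3.14, -0.081, 0.001]
force: [1.1, -0.3, -0.1]
width: 1.002
t 2.2 pos [ 0.4264 -0.0942  0.3001] F [ 1.12 -0.29 -0.09] w 1.002 tooly deg -92.96918638904727 tilt 0.0514420086625252
shift cm [ 2.160e+00 -4.449e+01 -1.000e-02]
```

```bash
python3 -m crank '[[[0.2,-4.9,0],0,0],[[0.2,-4.9,0],0,0],[[0.2,-4.9,0],0,0],[[0.2,-4.9,0],0,0],[[0.2,-4.9,0],0,0]]'; python3 -m crank '[[[0.3,-4.9,0],0,0],[[0.3,-4.9,0],0,0],[[0.3,-4.9,0],0,0],[[0.3,-4.0,0],0,0],[[0,0,0],0,0]]'; python3 -c "
from h import *
plan(.471,.349,.30)"
```

```text
clock: 2.7
position: [0.4499, 0.1497, 0.3002]
ee_rot: [3.14, -0.082, 0.002]
force: [1.6, 0.2, 0.0]
width: 0.997
clock: 3.2
position: [0.4709, 0.34, 0.2993]
ee_rot: [-3.138, 0.071, 0.003]
force: [0.1, 0.1, 0.1]
width: 1.002
t 3.2 pos [0.4709 0.34   0.2993] F [0.06 0.07 0.15] w 1.002 tooly deg -92.59043480523532 tilt 0.20436069615045802
shift cm [-0.03 -0.9  -0.07]
```

```bash
python3 -m crank '[[[0,-0.9,4],0.6,0],[[0,0,4],0,0],[[0,0,2.5],0,0],[[0,0,0],0,0]]'; python3 - <<'E'
from h import *
p,d=snap('side','s1.png');cv2.imwrite('pics/s1c.png',cv2.resize(cv2.imread('pics/s1.png')[160:320,220:400],None,fx=3.5,fy=3.5))
plan(.471,.349,.11)
E
```

```text
clock: 3.6
position: [0.4716, 0.3406, 0.1914]
ee_rot: [3.135, -0.1, -0.007]
force: [0.3, 0.6, 0.4]
width: 1.002
t 3.65 pos [0.4725 0.3417 0.1938] F [-0.12  0.64  0.09] w 0.999 tooly deg -93.70170798222213 tilt 0.1789673849400538
shift cm [-0.18 -0.74  8.38]
```

View pics/s1c.png

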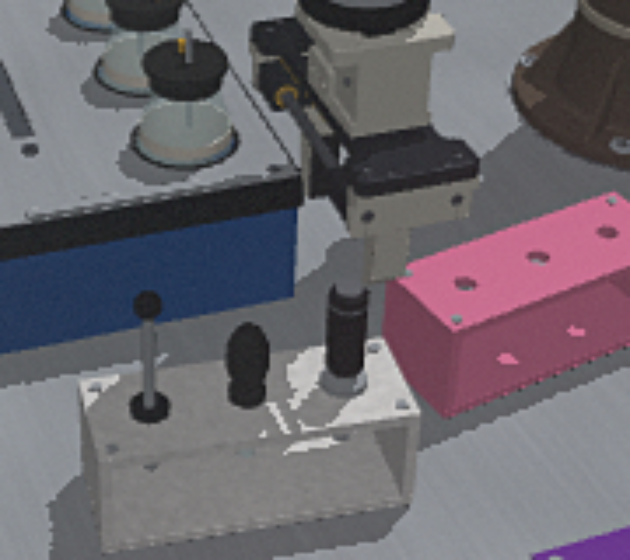

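```bash
python3 - <<'E'
from h import *
k=get_calibration('side');R=np.array(k['R']);t=np.array(k['t'])
def pr(p):
    c=R@np.array(p)+t;u,v=c[0]/c[2]*k['fx']+k['cx'],c[1]/c[2]*k['fy']+k['cy'];return ((u-220)*3.5,(v-160)*3.5)
for p in [(.4725,.3417,.1938),(.4725,.3417+.046,.1938),(.4725,.3417+.065,.1938),(.471,.349,.156),(.471,.349,.08),(.478,.35,.08)]: print(p,np.round(pr(p)))
W=cloud('side',np.load('pics/s1.png.npy'))
for uv in[(388,272),(388,258),(378,240),(395,240),(410,240),(395,212),(347,300),(347,330),(347,350)]:
    print(uv,np.round(W[160+int(uv[1]/3.5),220+int(uv[0]/3.5)],3))
E
```

```text
(0.4725, 0.3417, 0.1938) [345. 233.]
(0.4725, 0.3877, 0.1938) [377. 275.]
(0.4725, 0.4067, 0.1938) [391. 292.]
(0.471, 0.349, 0.156) [349. 288.]
(0.471, 0.349, 0.08) [343. 380.]
(0.478, 0.35, 0.08) [334. 383.]
(388, 272) [0.476 0.404 0.21 ]
(388, 258) [0.476 0.403 0.219]
(378, 240) [0.484 0.407 0.237]
(395, 240) [0.475 0.408 0.235]
(410, 240) [0.304 0.126 0.002]
(395, 212) [0.488 0.428 0.271]
(347, 300) [0.476 0.357 0.155]
(347, 330) [0.479 0.364 0.136]
(347, 350) [0.477 0.363 0.118]
```

Projections agree: the probe axis is at (0.472, 0.350). Descending.

```bash
python3 -m crank '[[[0,-0.8,0],0,0],[[0,0,2.5],0,0],[[0,0,3],0,0],[[0,0,2.6],0,0],[[0,0,0],0,0]]'; python3 -c "
from h import *
plan(.472,.350,.11)"
```

```text
clock: 4.15
position: [0.473, 0.3505, 0.1126]
ee_rot: [3.138, -0.103, -0.003]
force: [-0.8, -0.8, -0.1]
width: 0.997
t 4.15 pos [0.473  0.3505 0.1126] F [-0.76 -0.8  -0.15] w 0.997 tooly deg -93.77297275991012 tilt 0.13978643954868852
shift cm [-0.1   0.06  0.26]
```

```bash
python3 -m crank '[[[-0.1,0,0.1],0,255],[[0,0,0],0,255],[[0,0,0],0,255],[[0,0,0],0,255],[[0,0,0],0,255]]' 35;python3 -m crank '[[[0,0,0],0,255],[[0,0,0],0,255],[[0,0,0],0,255],[[0,0,0],0,255]]'; python3 -c "
from h import *
plan(.472,.350,.11)"
```

```text
clock: 4.65
position: [0.4728, 0.3511, 0.1134]
ee_rot: [-3.139, 0.105, -0.001]
force: [1.1, -0.4, -1.5]
width: 0.612
clock: 5.05
position: [0.4725, 0.3506, 0.1127]
ee_rot: [3.139, -0.105, -0.0]
force: [-0.1, 0.0, 0.6]
width: 0.278
t 5.05 pos [0.4725 0.3506 0.1127] F [-0.09  0.02  0.58] w 0.278 tooly deg -93.82166261417669 tilt 0.03288536243425604
shift cm [-0.05  0.07  0.27]
```

```bash
python3 -m crank '[[[0,0,-1],0,255],[[0,0,-2.5],0,255],[[0,0,-4],0,255],[[0,0,-4],0,255],[[0,0,-3],0,255]]';python3 -m crank '[[[0,0,-1.5],0,255],[[0,0,0],0,255],[[0,0,0],0,255]]'; python3 - <<'E'
from h import *
snap('side','s2.png');cv2.imwrite('pics/s2c.png',cv2.resize(cv2.imread('pics/s2.png')[130:320,220:400],None,fx=3,fy=3))
plan(.594,-.033,.26)
E
```

```text
clock: 5.55
position: [0.4724, 0.3513, 0.2606]
ee_rot: [-3.139, 0.104, -0.002]
force: [0.3, 0.0, -4.3]
width: 0.277
clock: 5.85
position: [0.4722, 0.3506, 0.2722]
ee_rot: [3.139, -0.105, -0.001]
force: [-0.5, 0.7, -3.1]
width: 0.277
t 5.9 pos [0.472  0.3503 0.2714] F [-0.43 -0.03 -3.12] w 0.282 tooly deg -93.81366674115357 tilt 0.12282522921243963
shift cm [14.73 37.43  1.18]
```

View pics/s2c.png

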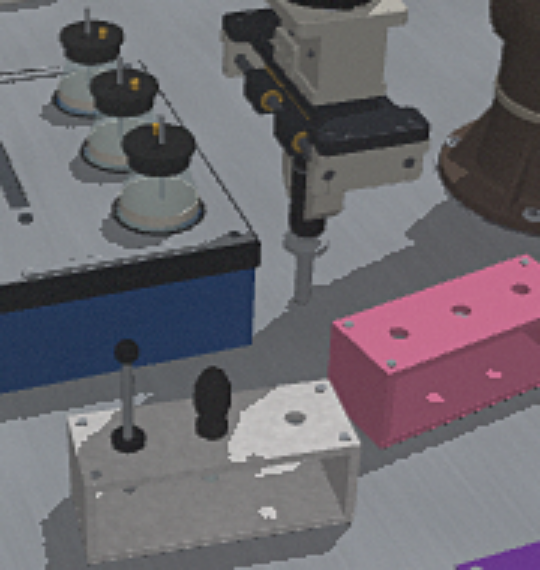

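```bash
python3 -m crank '[[[1,2.3,0],-0.6,255],[[2.2,4.6,0],0,255],[[2.2,4.6,0],0,255],[[2.2,4.6,0],0,255],[[2.2,4.6,0],0,255]]';python3 -m crank '[[[2.2,4.6,0],0,255],[[2.0,4.6,0],0,255],[[1,2,0],0,255],[[0,0,0],0,255],[[0,0,0],0,255]]'; python3 - <<'E'
from h import *
plan(.597,.022,.26)
E
```

```text
clock: 6.4
position: [0.5567, 0.1401, 0.2711]
ee_rot: [3.139, -0.088, -0.004]
force: [1.4, 0.8, -3.8]
width: 0.274
clock: 6.9
position: [0.6015, 0.0284, 0.2711]
ee_rot: [-3.14, 0.09, 0.005]
force: [-0.7, 0.3, -4.0]
width: 0.28
t 6.9 pos [0.6015 0.0284 0.2711] F [-0.65  0.31 -4.02] w 0.28 tooly deg -93.27479799892969 tilt 0.1685304591035954
shift cm [-0.41  0.66  1.11]
```

```bash
python3 -m crank '[[[-0.4,0.6,2],0,255],[[0,0,3],0,255],[[0,0,1.2],0,255],[[0,0,0],0,255],[[0,0,0],0,255]]'; python3 - <<'E'
from h import *
snap('side','s3.png');cv2.imwrite('pics/s3c.png',cv2.resize(cv2.imread('pics/s3.png')[120:220,170:300],None,fx=6,fy=6,interpolation=2))
snap('top','t3.png');cv2.imwrite('pics/t3c.png',cv2.resize(cv2.imread('pics/t3.png')[130:240,250:400],None,fx=5,fy=5,interpolation=2))
plan(.597,.022,.19)
E
```

```text
clock: 7.4
position: [0.598, 0.024, 0.2113]
ee_rot: [-3.14, 0.086, -0.0]
force: [1.0, -0.1, -3.0]
width: 0.276
t 7.5 pos [0.5987 0.0236 0.2121] F [-0.57  0.15 -2.56] w 0.276 tooly deg -93.17658449879248 tilt 0.12400768262828357
shift cm [-0.16  0.17  2.21]
```

View pics/s3c.png

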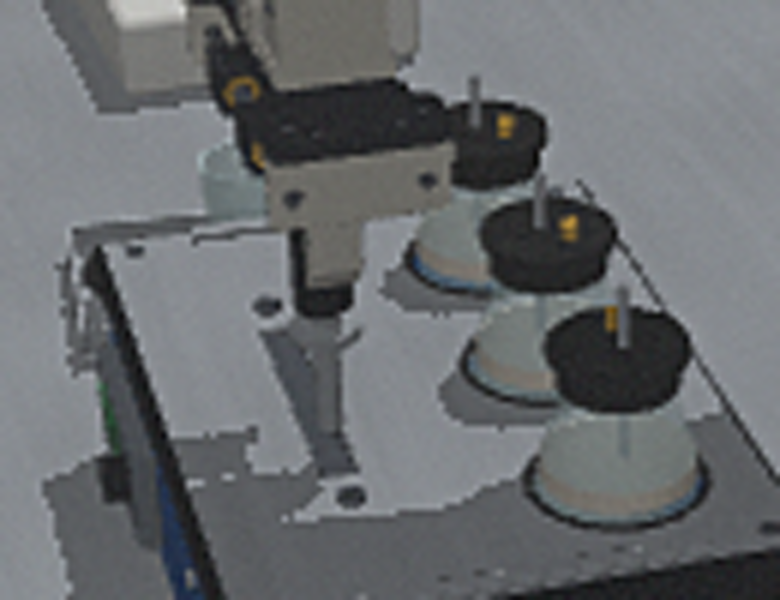

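View pics/t3c.png

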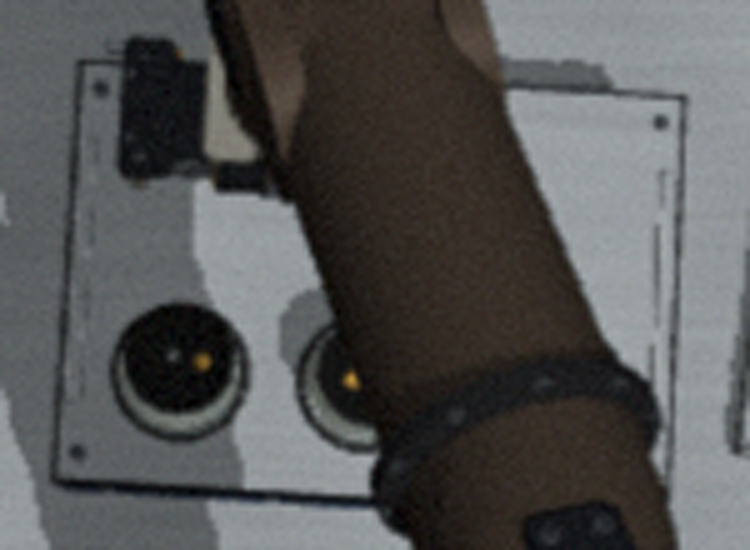

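Side crop: the probe is upright, its tip near (332,435), over the slot's near end. The slot centre line runs from about (285,335) to (338,468). The arm hides the slot in the top view. I'll compare tip and slot within the side camera.

```bash
python3 - <<'E'
from h import *
from numpy import *
m=array([.5928,-.0374]);bx=array([cos(radians(-3.2)),sin(radians(-3.2))]);by=array([-bx[1],bx[0]])
g=cv2.imread('pics/s3.png',0)
print(g[180:200,217:235])
for col,row in((332,435),(332,440)):
  u,v=170+col/6-.5,120+row/6-.5
  p=ray('side',u,v,.1294)[:2];print(p,(p-m)@bx,(p-m)@by)
s=monitor.observe();p=s['position'][:2];print('tcp',(p-m)@bx,(p-m)@by)
E
```

```text
[[ 73  80  73  76  62  89  88  89  82  72 137 135 131 134 135 136 137 136]
 [ 74  79  78  76  77  78  88  87  83  78 136 138 133 135 135 137 137 138]
 [ 76  77  76  77  75  71  84  91  84  75 134 135 133 136 133 138 137 135]
 [ 75  72  76  77  78  72  85  90  84  78 138 133 135 132 136 135 137 133]
 [ 81  70  76  76  73  78  85  87  85  65 134 134 133 134 133 133 138 140]
 [112  73  73  77  77  76  85  90  84  65 136 136 131 133 136 135 136 135]
 [145  82  74  75  77  74  88  90  84  65 137 136 133 134 135 135 132 136]
 [143 113  74  76  74  73  86  89  83  70 139 139 131 132 134 136 134 135]
 [137 109  71  73  73  69  84  88  84  66 131 141 133 134 132 136 136 138]
 [135 146  82  70  75  74  83  90  89  71 113 137 135 131 131 137 136 132]
 [136 138 110  77  73  71  85  90  87  72 114 138 138 135 132 134 136 136]
 [135 140 146  80  72  73  81  91  91  67 139 141 138 136 131 134 136 136]
 [135 136 137 110  72  73  67  71  58  44  96 137 138 135 133 135 136 137]
 [134 134 136 126  79  73  75  74  73  65  86 136 140 135 136 133 133 137]
 [132 135 136 145 111  74  71  74  75  66  53  99 136 139 135 135 134 137]
 [133 134 135 142 105  64  70  74  78  77  71  98 136 138 138 134 131 135]
 [135 137 134 137 148  84  73  75  75  76  71  54 138 139 139 138 133 134]
 [134 139 140 143  95  82  73  71  71  71  73  66  99 134 138 139 134 136]
 [ 88 137 146  93  87  96  51  68  70  70  68  69  70 135 137 137 134 132]
 [ 88  84  85  88  90  89  70  90 108 106 125 146 145 139 135 140 139 135]]
[0.59840869 0.02732139] 0.0019871038343804727 0.06493356053113315
[0.59957758 0.0314231 ] 0.0029252063680827918 0.06909412351373376
tcp 0.002453031379402704 0.06124736075085064
```

```bash
python3 -m crank '[[[-0.2,0.8,0.5],0,255],[[0,0,0.4],0,255],[[0,0,0],0,255],[[0,0,0],0,255]]'; python3 - <<'E'
from h import *
plan(.597,.022,.19)
E
python3 -m crank '[[[0,0,0.2],0,255],[[0,0,0.1],0,255],[[0,0,0],0,255]]'
python3 -m crank '[[[0,0,0.1],0,255],[[0,0,0],0,255]]'
python3 -m crank '[[[0,0,0.1],0,255],[[0,0,0],0,255]]'
```

```text
clock: 7.9
position: [0.5954, 0.0149, 0.2017]
ee_rot: [-3.14, 0.089, 0.0]
force: [-0.2, 0.8, -3.5]
width: 0.279
t 7.9 pos [0.5954 0.0149 0.2017] F [-0.21  0.75 -3.54] w 0.279 tooly deg -93.23462624086797 tilt 0.006080305519814751
shift cm [ 0.12 -0.71  1.17]
clock: 8.2
position: [0.5953, 0.0151, 0.1985]
ee_rot: [3.14, -0.088, -0.001]
force: [0.5, 0.4, -2.9]
width: 0.279
clock: 8.4
position: [0.5954, 0.015, 0.1976]
ee_rot: [3.14, -0.088, -0.0]
force: [0.2, -0.1, -3.6]
width: 0.276
clock: 8.6
position: [0.5953, 0.015, 0.1966]
ee_rot: [3.14, -0.088, -0.0]
force: [-0.4, 1.1, -3.7]
width: 0.278
```

```bash

python3 -m crank '[[[0,0,0.1],0,255],[[0,0,0],0,255]]'
python3 -m crank '[[[0,0,0.1],0,255],[[0,0,0],0,255]]'
```

```text
clock: 8.8
position: [0.5954, 0.015, 0.1956]
ee_rot: [3.14, -0.088, -0.0]
force: [-0.3, -0.1, -2.7]
width: 0.28
clock: 9.0
position: [0.5953, 0.015, 0.1945]
ee_rot: [3.14, -0.088, -0.0]
force: [0.2, 0.4, -4.5]
width: 0.278
```

```bash

python3 -m crank '[[[0,0,0.1],0,255],[[0,0,0],0,255]]'
```

```text
clock: 9.2
position: [0.5955, 0.015, 0.1937]
ee_rot: [-3.14, 0.088, -0.0]
force: [0.1, 0.9, -3.0]
width: 0.278
```

```bash

python3 -m crank '[[[0,0,0.05],0,255],[[0,0,0],0,255]]'
```

```text
clock: 9.4
position: [0.5955, 0.015, 0.1935]
ee_rot: [3.14, -0.088, 0.001]
force: [-0.5, -0.5, -1.0]
width: 0.276
```

```bash

python3 -m crank '[[[0,0,0.05],0,255],[[0,0,0],0,255]]'
```

```text
clock: 9.6
position: [0.5957, 0.0151, 0.1932]
ee_rot: [3.14, -0.088, 0.001]
force: [-1.8, -0.9, 3.2]
width: 0.278
```

```bash

python3 -m crank '[[[0,0,0.05],0,255],[[0,0,0],0,255]]'
```

```text
clock: 9.8
position: [0.5958, 0.015, 0.1931]
ee_rot: [3.14, -0.088, 0.002]
force: [-2.1, -1.5, 7.2]
width: 0.277
```

Contact at the expected height, with the tip at about 0.111 m. Next I'll back off slightly and feel both slot walls to centre in x.

```bash

python3 -m crank '[[[0,0,-0.2],0,255],[[0,0,0],0,255]]'
python3 -m crank '[[[0.15,0,0],0,255],[[0,0,0],0,255]]'
python3 -m crank '[[[0.1,0,0],0,255],[[0,0,0],0,255]]'
```

```text
clock: 10.0
position: [0.5952, 0.015, 0.194]
ee_rot: [3.14, -0.088, -0.001]
force: [-0.7, 0.2, -3.6]
width: 0.279
clock: 10.2
position: [0.5969, 0.0149, 0.1938]
ee_rot: [3.14, -0.088, -0.001]
force: [-0.1, -0.4, -3.7]
width: 0.281
clock: 10.4
position: [0.598, 0.0148, 0.194]
ee_rot: [3.14, -0.088, -0.0]
force: [0.1, 0.7, -3.8]
width: 0.278
```

```bash

python3 -m crank '[[[0.1,0,0],0,255],[[0,0,0],0,255]]'
python3 -m crank '[[[0.1,0,0],0,255],[[0,0,0],0,255]]'
```

```text
clock: 10.6
position: [0.599, 0.0148, 0.1942]
ee_rot: [3.14, -0.088, 0.0]
force: [0.4, -0.2, -2.7]
width: 0.276
clock: 10.8
position: [0.6, 0.0147, 0.1942]
ee_rot: [3.14, -0.088, 0.0]
force: [-1.1, -0.1, -2.6]
width: 0.278
```

```bash

python3 -m crank '[[[0.1,0,0],0,255],[[0,0,0],0,255]]'
```

```text
clock: 11.0
position: [0.6009, 0.0147, 0.1942]
ee_rot: [3.14, -0.088, -0.0]
force: [-0.1, 0.3, -2.7]
width: 0.278
```

```bash

python3 -m crank '[[[0.1,0,0],0,255],[[0,0,0],0,255]]'
```

```text
clock: 11.2
position: [0.6016, 0.0147, 0.1941]
ee_rot: [3.14, -0.088, -0.001]
force: [-1.8, 0.4, -3.2]
width: 0.278
```

```bash

python3 -m crank '[[[0.1,0,0],0,255],[[0,0,0],0,255]]'
```

```text
clock: 11.4
position: [0.6023, 0.0146, 0.194]
ee_rot: [3.14, -0.088, -0.002]
force: [-4.5, 0.6, -2.2]
width: 0.28
```

```bash

python3 -m crank '[[[-0.6,0,0],0,255],[[-0.2,0,0],0,255],[[0,0,0],0,255]]'
```

```text
clock: 11.7
position: [0.5949, 0.015, 0.1945]
ee_rot: [3.14, -0.088, 0.001]
force: [-0.2, -0.6, -3.0]
width: 0.277
```

```bash

python3 -m crank '[[[-0.1,0,0],0,255],[[0,0,0],0,255]]'
```

```text
clock: 11.9
position: [0.594, 0.0151, 0.1943]
ee_rot: [-3.14, 0.088, -0.001]
force: [0.1, -0.7, -2.8]
width: 0.275
```

```bash

python3 -m crank '[[[-0.1,0,0],0,255],[[0,0,0],0,255]]'
```

```text
clock: 12.1
position: [0.5931, 0.0152, 0.1943]
ee_rot: [3.14, -0.088, 0.001]
force: [0.1, -0.2, -3.3]
width: 0.278
```

```bash

python3 -m crank '[[[-0.1,0,0],0,255],[[0,0,0],0,255]]'; python3 - <<'E'
from h import *
snap('side','s4.png');cv2.imwrite('pics/s4c.png',cv2.resize(cv2.imread('pics/s4.png')[140:220,190:270],None,fx=7,fy=7,interpolation=2))
E
```

```text
clock: 12.3
position: [0.5924, 0.0152, 0.1944]
ee_rot: [-3.14, 0.088, -0.002]
force: [1.5, 0.2, -3.5]
width: 0.278
```

View pics/s4c.png

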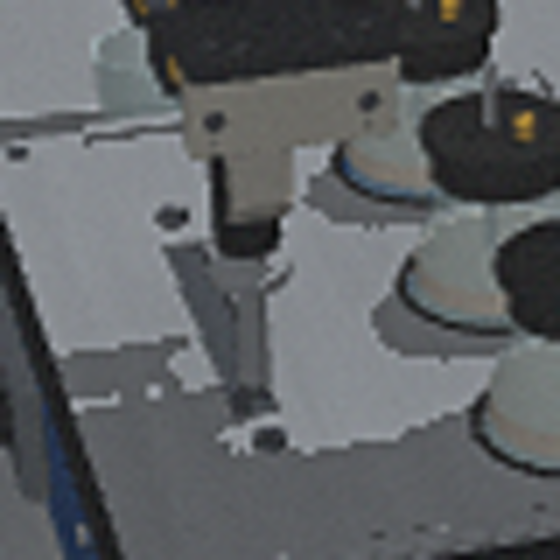

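The probe still looks upright, and the tip is at the −x (right) wall of the slot. Walls were felt at x ≈ 0.5928 and 0.6011, so the centre is about 0.597. Centring, pressing lightly, and starting the slide.

```bash

python3 -m crank '[[[0.45,0,0],0,255],[[0,0,0],0,255],[[0,0,0.1],0,255],[[0,0,0.05],0,255],[[0,0,0],0,255]]'
```

```text
clock: 12.85
position: [0.5966, 0.015, 0.1932]
ee_rot: [3.14, -0.088, 0.001]
force: [-1.1, -1.0, 3.2]
width: 0.278
```

```bash

python3 -m crank '[[[0,0.2,0],0,255],[[0,0.2,0],0,255],[[0,0,0],0,255]]'
```

```text
clock: 13.15
position: [0.5958, 0.0102, 0.1922]
ee_rot: [3.14, -0.089, -0.001]
force: [-0.1, 0.4, -3.2]
width: 0.279
```

Force vanished and z sank 1 mm at bath y ≈ +45, which may be the port. I'll test this by lowering gently.

```bash

python3 -m crank '[[[0,0,0.1],0,255],[[0,0,0],0,255]]'
```

```text
clock: 13.35
position: [0.596, 0.0102, 0.1914]
ee_rot: [3.139, -0.089, -0.001]
force: [-0.2, -1.2, -0.4]
width: 0.278
```

```bash

python3 -m crank '[[[0,0,0.05],0,255],[[0,0,0],0,255]]'
```

```text
clock: 13.55
position: [0.5961, 0.0104, 0.1912]
ee_rot: [3.14, -0.089, -0.0]
force: [-1.6, -1.4, 0.5]
width: 0.277
```

It has sunk 2 mm into the port. The rim pushes the tool toward −y, so I'll shift that way.

```bash

python3 -m crank '[[[0,0.15,0],0,255],[[0,0,0],0,255]]'
```

```text
clock: 13.75
position: [0.596, 0.0095, 0.191]
ee_rot: [-3.14, 0.088, 0.0]
force: [0.0, -1.4, -2.2]
width: 0.278
```

```bash

python3 -m crank '[[[0,0.1,0.05],0,255],[[0,0,0],0,255]]'
```

```text
clock: 13.95
position: [0.5959, 0.0086, 0.1904]
ee_rot: [-3.14, 0.088, 0.001]
force: [0.8, -0.3, -2.9]
width: 0.279
```

```bash

python3 -m crank '[[[0,0.1,0.15],0,255],[[0,0,0],0,255]]'
```

```text
clock: 14.15
position: [0.5958, 0.0074, 0.1888]
ee_rot: [-3.14, 0.088, 0.001]
force: [-0.0, 0.6, -3.6]
width: 0.277
```

```bash

python3 -m crank '[[[0,0,0.15],0,255],[[0,0,0],0,255]]'
```

```text
clock: 14.35
position: [0.5958, 0.0074, 0.1874]
ee_rot: [3.14, -0.088, -0.001]
force: [-0.5, -0.0, -3.3]
width: 0.274
```

```bash

python3 -m crank '[[[0,0,0.2],0,255],[[0,0,0],0,255]]'
```

```text
clock: 14.55
position: [0.5959, 0.0074, 0.1854]
ee_rot: [3.14, -0.088, -0.0]
force: [-0.3, 0.5, -2.5]
width: 0.277
```

```bash

python3 -m crank '[[[0,0,0.2],0,255],[[0,0,0],0,255]]'
```

```text
clock: 14.75
position: [0.5959, 0.0075, 0.1835]
ee_rot: [3.14, -0.088, -0.0]
force: [-0.2, -0.2, -2.4]
width: 0.272
```

```bash

python3 -m crank '[[[0,0,0.3],0,255],[[0,0,0.3],0,255],[[0,0,0],0,255]]'
```

```text
clock: 15.05
position: [0.5958, 0.0075, 0.1772]
ee_rot: [3.14, -0.088, -0.001]
force: [0.7, 0.2, -3.3]
width: 0.277
```

```bash

python3 -m crank '[[[0,0,0.3],0,255],[[0,0,0.3],0,255],[[0,0,0.3],0,255],[[0,0,0],0,255]]'
```

```text
clock: 15.45
position: [0.5959, 0.0075, 0.1682]
ee_rot: [3.14, -0.088, -0.001]
force: [0.2, -0.8, -2.8]
width: 0.275
```

```bash

python3 -m crank '[[[0,0,0.3],0,255],[[0,0,0.3],0,255],[[0,0,0.3],0,255],[[0,0,0],0,255]]'
```

```text
clock: 15.85
position: [0.5959, 0.0075, 0.1593]
ee_rot: [3.14, -0.088, -0.0]
force: [0.9, -0.3, -2.2]
width: 0.278
```

```bash

python3 -m crank '[[[0,0,0.3],0,255],[[0,0,0.3],0,255],[[0,0,0.3],0,255],[[0,0,0],0,255]]'
```

```text
clock: 16.25
position: [0.5959, 0.0074, 0.1503]
ee_rot: [3.14, -0.088, -0.001]
force: [0.7, -0.3, -2.0]
width: 0.275
```

```bash

python3 -m crank '[[[0,0,0.1],0,255],[[0,0,0.1],0,255],[[0,0,0],0,255]]'
```

```text
clock: 16.55
position: [0.596, 0.0075, 0.1486]
ee_rot: [3.14, -0.088, -0.0]
force: [-0.3, 0.0, -2.5]
width: 0.274
```

```bash

python3 -m crank '[[[0,0,0.1],0,255],[[0,0,0],0,255]]'
```

```text
clock: 16.75
position: [0.596, 0.0074, 0.1478]
ee_rot: [3.14, -0.088, 0.0]
force: [-0.6, 0.6, -1.6]
width: 0.277
```

```bash

python3 -m crank '[[[0,0,0.05],0,255],[[0,0,0],0,255]]'
```

```text
clock: 16.95
position: [0.5961, 0.0075, 0.1476]
ee_rot: [3.14, -0.088, 0.001]
force: [-2.1, 0.2, 3.0]
width: 0.277
```

```bash

python3 -m crank '[[[0,0,0.05],0,255],[[0,0,0],0,255]]'
```

```text
clock: 17.15
position: [0.5961, 0.0074, 0.1469]
ee_rot: [3.14, -0.088, 0.001]
force: [-1.0, -0.4, 3.1]
width: 0.277
```

Collar seated: force rose at the home height, 46 mm below the slot bottom. Relieving the preload, checking, and releasing.

```bash

python3 -m crank '[[[0,0,-0.05],0,255],[[0,0,0],0,255]]'
python3 -m crank '[[[0,0,0],0,180],[[0,0,0],0,120],[[0,0,0],0,60],[[0,0,0],0,0],[[0,0,0],0,0]]' 
python3 -m crank '[[[0,0,0],0,0],[[0,0,0],0,0],[[0,0,0],0,0],[[0,0,0],0,0]]'
```

```text
clock: 17.35
position: [0.5961, 0.0074, 0.1474]
ee_rot: [3.14, -0.088, 0.0]
force: [-0.9, -1.3, 2.3]
width: 0.277
clock: 17.85
position: [0.596, 0.0075, 0.1471]
ee_rot: [-3.14, 0.088, 0.0]
force: [-0.1, -1.1, 0.0]
width: 0.592
clock: 18.25
position: [0.596, 0.0075, 0.1472]
ee_rot: [3.14, -0.088, -0.0]
force: [0.8, 0.1, 0.7]
width: 0.94
```

Now straight up, then away toward −x at height so the top camera can see.

```bash

python3 -m crank '[[[0,0,-1],0,0],[[0,0,-3],0,0],[[0,0,-5],0,0],[[0,0,-5],0,0],[[0,0,-4],0,0]]'
python3 -m crank '[[[0,-5,0],0,0],[[0,-5,0],0,0],[[0,-5,0],0,0],[[0,-5,0],0,0],[[0,0,0],0,0]]'
python3 - <<'E'
from h import *
for c,b in(('side',(140,220,180,270)),('top',(130,240,250,400))):
    snap(c,c+'5.png');cv2.imwrite(f'pics/{c}5c.png',cv2.resize(cv2.imread(f'pics/{c}5.png')[b[0]:b[1],b[2]:b[3]],None,fx=5,fy=5,interpolation=2))
    W=cloud(c,np.load(f'pics/{c}5.png.npy'))
    for l in('probe','jar0','stirrer','dropper'): print(c,l,[(np.round(o['location'],3),round(o['score'],2)) for o in look_for(l,c)][:3])
plan(.596,.0075,.3)
E
```

```text
clock: 18.75
position: [0.5962, 0.0077, 0.3313]
ee_rot: [-3.14, 0.088, -0.005]
force: [0.8, 1.2, -0.4]
width: 1.0
clock: 19.25
position: [0.6047, 0.2166, 0.3277]
ee_rot: [-3.135, 0.071, 0.002]
force: [-0.7, -0.7, 0.1]
width: 0.998
side probe [(array([0.598, 0.019, 0.157]), 0.77)]
side jar0 [(array([ 0.489, -0.006,  0.163]), 0.86), (array([0.488, 0.108, 0.159]), 0.72), (array([ 0.499, -0.122,  0.144]), 0.48)]
side stirrer [(array([0.6  , 0.332, 0.11 ]), 0.57)]
side dropper [(array([ 0.49 , -0.006,  0.167]), 0.5), (array([0.579, 0.118, 0.112]), 0.28)]
top probe [(array([0.525, 0.329, 0.08 ]), 0.54)]
top jar0 [(array([ 0.469, -0.131,  0.185]), 0.95), (array([ 0.479, -0.031,  0.184]), 0.7)]
top stirrer [(array([ 0.566, -0.09 ,  0.114]), 0.71)]
top dropper []
t 19.75 pos [0.6074 0.2061 0.3274] F [-0.33  0.08 -0.32] w 0.998 tooly deg -93.30612905323004 tilt 0.01985360349121565
shift cm [ 0.   19.89  2.75]
```

View pics/side5c.png

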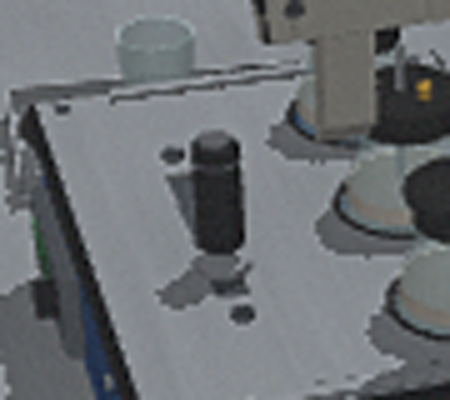

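View pics/top5c.png

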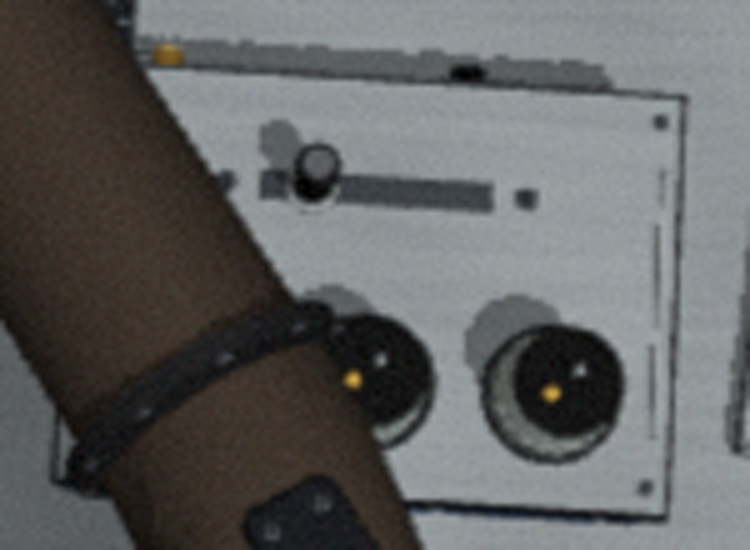

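Both views show the probe standing upright in the slot: top crop (317,165), side crop (217,195), with the collar at deck level. One last numeric check.

```bash
python3 - <<'E'
from h import *
for c,b in(('top',(305,325,150,175)),('side',(215,232,160,196))):
    W=cloud(c,np.load(f'pics/{c}5.png.npy'));w=W[b[2]:b[3],b[0]:b[1]].reshape(-1,3)
    w=w[(w[:,2]>.128)&(abs(w[:,0]-.597)<.03)&(abs(w[:,1]-.01)<.035)]
    print(c,len(w),np.round(np.median(w,0),3),np.round(np.percentile(w[:,2],[50,90,97,100]),4))
    if c=='side':
        for lo,hi in((.13,.145),(.145,.16),(.16,.175),(.175,.19)):
            q=w[(w[:,2]>lo)&(w[:,2]<hi)];print(lo,len(q),np.round(np.median(q,0),4))
s=monitor.observe();print(s['clock'],np.abs(s['dq']).max(),s['force'])
W=cloud('top',np.load('pics/top0.png.npy'))[200:216,188:205].reshape(-1,3);print('rack handle top z',np.percentile(W[W[:,2]>.13][:,2],[50,90,97]))
W=cloud('side',np.load('pics/side0.png.npy'))[238:272,308:330].reshape(-1,3);W=W[(W[:,2]>.09)&(abs(W[:,0]-.472)<.03)];print('side0 z',np.percentile(W[:,2],[90,97,100]))
E
```

```text
top 93 [0.591 0.01  0.189] [0.1895 0.1956 0.1978 0.1994]
side 227 [0.599 0.018 0.165] [0.1652 0.1919 0.1944 0.1962]
0.13 44 [0.5999 0.018  0.1385]
0.145 50 [0.598  0.0181 0.1527]
0.16 44 [0.599  0.0178 0.1673]
0.175 57 [0.5995 0.0174 0.184 ]
19.75 0.0051294301931662754 [-0.32784635  0.07607952 -0.32197413]
rack handle top z [0.15592392 0.16111517 0.16327574]
side0 z [0.15782445 0.15972743 0.16147594]
```

```bash
python3 -c "
from h import *
print(workorder.sign_off())"
```

```text
the job is handed in; nothing more can be done
None
```

The probe is seated in the bath's port with its collar on the deck, released, and the job is handed in at about 20 s on the clock. No verdict is reported, so success rests on the checks below.

**What I did:** I took the probe from the white rack's near hole and centred its tip between the slot's walls by touch. I then slid it lightly until it dropped into the port, at about y = +42 mm on the bath. After lowering it until the collar met the deck, I eased off the pressure, let go and backed away.

**Last checks:**
- **Height:** the handle's top stands 34–35 mm higher than it did in the rack by the depth cameras, against 35 mm expected. The arm met the deck at the expected height.
- **Upright:** the side camera shows less than 2 mm of sideways drift over 45 mm of handle, which is upright within the noise.
- **Release:** the gripper is fully open and well clear, with forces near zero.
- **Force on the bath:** the highest reading was about 11 N, against the 25 N limit.

**What disagreed or went unchecked:**
- **Slot width:** the slot felt about 8.3 mm wide to the tip rather than the 7.3 mm expected. I put this down to give in the arm and grip.
- **Detector errors:** the trained detector misplaced the probe, stirrer and dropper in the last top view, where the arm hid part of the scene. The side camera's probe position agreed with the arm, and I went by that.
- **Other items:** I did not measure each one at the end. I felt no contact with them, and those visible looked undisturbed.

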